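# Pack the leather carver's kit into the red box

## Robot

A 6-joint arm with a two-finger parallel gripper is mounted at the origin on the work surface. World frame = base frame: x ahead of the robot, y to its left, z up, the work surface at z = 0. Lengths are in m, angles in rad, forces in N, time in s.
With the tool pointing down it reaches from about 0.375 to 0.9 m from the base axis. Payload 3.1 kg.
Tool frame: the origin (TCP) lies at the centre of the arm's flange, where the gripper is bolted on; the fingertips stand robot.tip_extent ahead of it and the grasp point (between the pads) lies 164 mm ahead of it (robot.tip_extent is the distance from the TCP to the fingertips, in m); z points along the fingers, y is the line along which they close (so a half turn about z gives the same grasp; the last joint's range is limited). The gripper opens to 87 mm and grips with 3 to 60 N. Pads are 19 mm wide; open, the fingers measure 117 mm over their backs; the gripper's body (75 mm by 190 mm) begins 51 mm behind the grasp point.
Start: joints at [1.03, 0.527, 1.433, -0, 1.181, -0.178], TCP at [0.221, 0.585, 0.405] pointing down, gripper open.
Joint ranges: [-3.08, 3.08], [-0.75, 2.2], [0.22, 2.44], [-1.43, 4.57], [0, 2.65], [-2.85, 2.85]. Speed limits (rad/s): [2.79, 2.79, 3.14, 3.14, 3.14, 3.14].

## Interface

Orientations are given as a unit quaternion [x, y, z, w].
In Python, from rig import get_obs, camera, hand_in, cut_out, robot gives the robot as it stands.
- The arm moves only by the tool step_arm, never from a script. Its argument "rows" is a list of rows, each a list of 6 numbers: the shift along the world's x, y, z in m, then the turn, a rotation vector about the world's x, y, z in degrees. A call has 1 to 12 rows; each row shifts and turns the commanded pose from where the row before left it; what a row does not reach is not made up. A row lasts 1/8 s, in which the tool goes at most 62.5 mm and 10.7 degrees, less where a joint would pass 70% of its speed; a pose out of reach is approached as far as the arm can. A call is refused whole if a number of a shift passes 0.0625 or a number of a turn 10.7, either way. A call with a gripper value outside its range is refused whole. "jaw" is the finger opening in m, from 0 to 0.087, set as the call begins (left out, the last holds). The fingers move at their own pace and stop on an object; "squeeze" is the grip in N (left out, the last holds). Time passes only in rows, so rows that do not move let the fingers close. It gives the time, the measured TCP pose, the force, the opening and the grip force at its end, in the units of the state.
- get_obs(): the state, without advancing time (a new reading comes with each control period).
- camera(name): name is "scene" or "top" or "wrist"; returns a dict with "pixels" (400x640x3 uint8, blue, green, red), "depth" (400x640 float32, m along the optical axis (not along the pixel's ray), 0 where there is no reading), "fov_y" (degrees; the focal length in pixels is half the picture's height over the tangent of half this angle, whatever the lens; pixels are square), "cx", "cy" (the principal point, pixels), "extrinsics" (4x4, takes a point from camera to world coordinates); the wrist camera has in their place "mount" (4x4, takes a point from camera to tool coordinates, whose origin is the TCP and whose axes are the flange's). Camera axes: x right, y up, looking along -z (the intrinsics and any distortion apply to the point x, -y, -z); pixel columns grow to the right and rows downward; lengths in m; the calibration is good to about 2 mm. A picture is of the moment at which its call begins: read the wrist's pose just before it.
- hand_in(): hands the job in; it is judged then, once.
Trained networks look in the newest picture that a camera, given by its name, has taken for a name from the list of things; names that differ only in an ending like _2 or _b are one class to them, and where a whole thing is asked for, a point or a joint stands for the part that bears it (a point fixed in the world has none). Each returns a list of dicts, best first, with "confidence" (0 to 1); they miss things now and then, are a little off and sometimes report something else, mostly with a low value. They report only what shows in the picture. A call takes as long as a camera call.
- cut_out(label, camera): "region" (400x640 bool, what is visible of it) and "extent" ([centre column, centre row, width, height] in pixels, round what is visible of it).
The state is a dict: "time": time; "q": joint angles; "joint_velocities": joint speeds; "joint_torque": joint torques, N m; "position": TCP position; "tool_rot": TCP orientation; "ft_force": force on the tool from outside, world axes, zero at the start; "moment": the same for the moment, N m; "grip_width": finger opening in m; "grip_force": force on a finger pad.
Only numpy, scipy, OpenCV 4.12 (cv2) and the standard library are available. Lean on these libraries where they do the work, as an engineer would, in place of code of your own. Each camera call takes 0.05 s, during which the arm holds its last target. There are 200 camera calls.

## Task

Pack the carver's kit into the red box: lay the whole sharpening stone and the knife flat, each in the recess cut for it (either way round), stand the wide closed tin in the round recess, then stand the small closed tin centred on top of the wide one. Leave the broken half stone, the awl and the open empty tin where they are.

Things in the scene. Friction and masses are not known exactly. Their poses are not given: they have to be found in the camera images.
- stone: The whole sharpening stone: plain grey slab 110 x 36 x 26 mm (x, y, z), lying flat, about 0.23 kg. Origin at the centre of its underside; x along its length.
- half_stone: Look-alike: a broken-off half of a sharpening stone, same grey, 66 x 36 x 26 mm (x, y, z). Stays where it is. Origin at the centre of its underside; x along its length.
- knife: Carving knife lying flat, 0.07 kg: wooden handle 88 long, 20 wide, 22 mm high (x = -67.5 to +20.5 mm) and a flat, square-ended steel blade 24 mm wide, 3 mm thick (to x = +62.5 mm). Origin at the level of its underside, z up; x points along the knife to the blade's end. Grip the handle at its balance point, x = -19 mm.
- awl: Look-alike: an awl with just the same wooden handle as the knife but a thin round steel spike, 4.4 mm thick, instead of a blade; 135 mm long overall. Stays where it is. Origin and axes as for the knife.
- wide_tin: The wide closed metal tin, a cylinder 48 mm in diameter and 30 mm high, flat lid on, standing upright, about 0.09 kg. Origin at the centre of its underside, z up.
- small_tin: The small closed metal tin, a cylinder 33 mm in diameter and 22 mm high, flat lid on, standing upright, about 0.04 kg. Origin at the centre of its underside, z up.
- open_tin: Look-alike: an empty metal tin without its lid, 48 mm in diameter and 30 mm high, hollow seen from above. Stays where it is. Origin at the centre of its underside, z up.
- wide_insert: Insert with the broad rectangular recess, 128 mm (its x) by 54 mm (its y), for the whole stone. One of three wooden inserts side by side, in random order, in a fixed red box (177 x 236 mm, rim 16 mm above table, walls 6 mm). Insert 163 (x) by 73.5 (y) by 11 mm; origin at the centre of its underside, 3 mm above table; z up. Recess centred, 8 mm deep, dark-lined, floor 3 mm above origin.
- long_insert: Insert with the long narrow recess, 153 mm (its x) by 38 mm (its y), for the knife. One of three wooden inserts side by side, in random order, in a fixed red box (177 x 236 mm, rim 16 mm above table, walls 6 mm). Insert 163 (x) by 73.5 (y) by 11 mm; origin at the centre of its underside, 3 mm above table; z up. Recess centred, 8 mm deep, dark-lined, floor 3 mm above origin.
- round_insert: Insert with the round recess, 63 mm in diameter, for the wide tin. One of three wooden inserts side by side, in random order, in a fixed red box (177 x 236 mm, rim 16 mm above table, walls 6 mm). Insert 163 (x) by 73.5 (y) by 11 mm; origin at the centre of its underside, 3 mm above table; z up. Recess centred, 8 mm deep, dark-lined, floor 3 mm above origin.

How it is judged:
At the end, for the whole second after the job is handed in: Stone and knife lie flat on the floors of their recesses (within 18 mm, 0.25 rad, either way round); wide tin upright on the round recess's floor (12 mm); small tin upright on its lid (12 mm off centre at most); all at rest; half stone, awl and open tin within 25 mm of their starts (horizontal distance between stone and wide_insert below 0.018 m and z of stone in the frame of wide_insert below 0.007 m and angle between each of stone, knife, wide_tin, small_tin's own z axis and vertical below 0.12 rad and angle between the x axis of stone and the x axis of wide_insert, either way round below 0.25 rad and horizontal distance between knife and long_insert below 0.018 m and z of knife in the frame of long_insert below 0.007 m and angle between the x axis of knife and the x axis of long_insert, either way round below 0.25 rad and horizontal distance between wide_tin and round_insert below 0.012 m and z of wide_tin in the frame of round_insert below 0.007 m and horizontal distance between small_tin and wide_tin below 0.012 m and z of small_tin in the frame of wide_tin between 0.027 and 0.034 m and linear speed of each of stone, knife, wide_tin, small_tin below 0.02 m/s and distance of each of half_stone, awl, open_tin from where it was at the start of the episode below 0.025 m); the robot touches nothing.
It fails at once if a look-alike (half stone, awl or open tin) is moved more than 25 mm (distance of any of half_stone, awl, open_tin from where it was at the start of the episode above 0.025 m).
It also fails if it takes over 109 s, if anything falls off the work surface, if the arm or the gripper's body presses on something with over 40 N, if the wrist force passes 120 N, or if a joint passes its speed limit or range.

## Working session

There is one attempt and no reset: what is moved stays moved. The work goes in short steps, Python scripts to look and compute and a tool call to move; the robot and the scene stay as the last step left them, time stands still between calls to the robot, and variables do not carry over. Pictures are saved under pics/ and viewed, at most 14 in all, crops included, and the job is handed in when it is done.

Besides the shell and the picture viewer there is one more tool, called after "Emit:" as name([rows], argument=value, ...), one row to a line, values as JSON. step_arm: Moves the arm, as the interface text tells. Its arguments: {"type":"object","properties":{"rows":{"type":"array"},"jaw":{"type":"number"},"squeeze":{"type":"number"}},"required":["rows"]}

```bash
mkdir -p pics; ls; cat > h.py <<'E'
import numpy as np, cv2, json
from rig import get_obs, camera, hand_in, cut_out, robot
from scipy.spatial.transform import Rotation as R
def T_cam(c,obs=None):
    if 'extrinsics' in c: return np.array(c['extrinsics'])
    T=np.eye(4); T[:3,:3]=R.from_quat(obs['tool_rot']).as_matrix(); T[:3,3]=obs['position']
    return T@np.array(c['mount'])
def cloud(c,mask,obs=None):
    v,u=np.nonzero(mask&(c['depth']>0)); d=c['depth'][v,u]
    f=200/np.tan(np.radians(c['fov_y'])/2)
    P=np.stack([(u-c['cx'])/f*d,-(v-c['cy'])/f*d,-d,np.ones_like(d)])
    return (T_cam(c,obs)@P)[:3].T
E
python3 - <<'E'
from h import *
o=get_obs(); print(o['time'],o['position'],o['tool_rot'],robot.tip_extent)
names="stone half_stone knife awl wide_tin small_tin open_tin wide_insert long_insert round_insert".split()
for cam in ['top','scene']:
    c=camera(cam); print(cam,{k:v for k,v in c.items() if k not in('pixels','depth')})
    im=c['pixels'].copy()
    cv2.imwrite(f'pics/{cam}0.png',im)
    for n in names:
        for r in cut_out(n,cam)[:3]:
            m=r['region']; p=cloud(c,m)
            if len(p)<10: continue
            zt=np.percentile(p[:,2],90); t=p[abs(p[:,2]-zt)<.006]
            rect=cv2.minAreaRect((t[:,:2]*1000).astype(np.float32))
            print(n,round(r['confidence'],2),np.round(r['extent']),'n',len(p),'zt',round(zt,3),'med',np.median(t[:,:2],0).round(3),'rect',np.round(rect[0]),np.round(rect[1]),round(rect[2]))
E
```

```text
pics
0.0 [0.22100483 0.58424757 0.40375709] [ 1.79916600e-01  9.83681247e-01 -1.03284833e-03 -3.93465244e-04] 0.1822
top {'fov_y': 56.65667346150451, 'cx': 321.68910106560924, 'cy': 203.9965587450255, 'extrinsics': array([[-0.00927154,  0.99122773, -0.13183938,  0.40508966],
       [-0.99985496, -0.007306  ,  0.01538451, -0.01384581],
       [ 0.01428634,  0.1319629 ,  0.9911517 ,  0.91065852],
       [ 0.        ,  0.        ,  0.        ,  1.        ]])}
stone 0.76 [367. 229.  37.  44.] n 692 zt 0.028 med [ 0.462 -0.135] rect [ 462. -136.] [ 36. 109.] 56
half_stone 0.78 [446. 269.  27.  29.] n 464 zt 0.028 med [ 0.363 -0.322] rect [ 363. -323.] [35. 65.] 57
knife 0.81 [329. 218.  40.  44.] n 476 zt 0.024 med [ 0.477 -0.03 ] rect [478. -29.] [20. 92.] 49
awl 0.89 [408. 251.  30.  33.] n 346 zt 0.024 med [ 0.406 -0.23 ] rect [ 409. -232.] [20. 92.] 52
wide_tin 0.64 [411. 167.  23.  21.] n 337 zt 0.033 med [ 0.616 -0.245] rect [ 617. -245.] [43. 47.] 44
wide_tin 0.26 [251. 169.  33.  66.] n 1897 zt 0.016 med [0.608 0.15 ] rect [609. 148.] [164.  74.] 5
small_tin 0.71 [344. 155.  12.  
[... 1554 characters left out ...]
 308.  59.  81.] n 3288 zt 0.015 med [0.604 0.295] rect [593. 294.] [171.  76.] 6
wide_tin 0.65 [216. 209.  26.  24.] n 479 zt 0.032 med [ 0.619 -0.246] rect [ 617. -247.] [46. 47.] 84
small_tin 0.8 [269. 243.  15.  18.] n 270 zt 0.023 med [ 0.649 -0.087] rect [647. -88.] [33. 32.] 76
open_tin 0.62 [188. 167.  19.  20.] n 343 zt 0.029 med [ 0.537 -0.403] rect [ 535. -404.] [52. 41.] 54
wide_insert 0.64 [460. 308.  55.  82.] n 3245 zt 0.015 med [0.603 0.296] rect [593. 293.] [168.  76.] 6
long_insert 0.77 [382. 282.  59.  70.] n 2686 zt 0.015 med [0.613 0.148] rect [608. 145.] [165.  75.] 6
round_insert 0.8 [422. 296.  58.  77.] n 2799 zt 0.015 med [0.623 0.222] rect [601. 220.] [164.  73.] 6
```

View pics/top0.png

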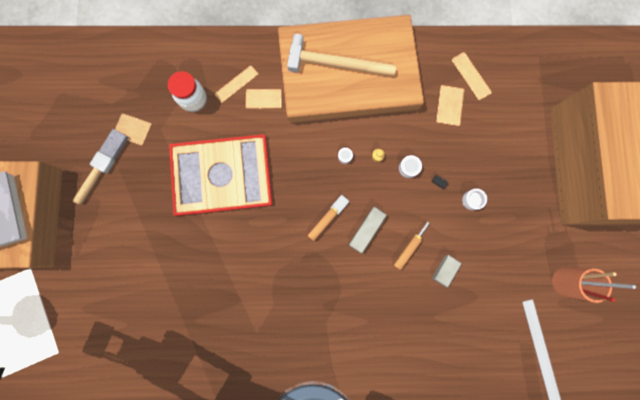

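View pics/scene0.png

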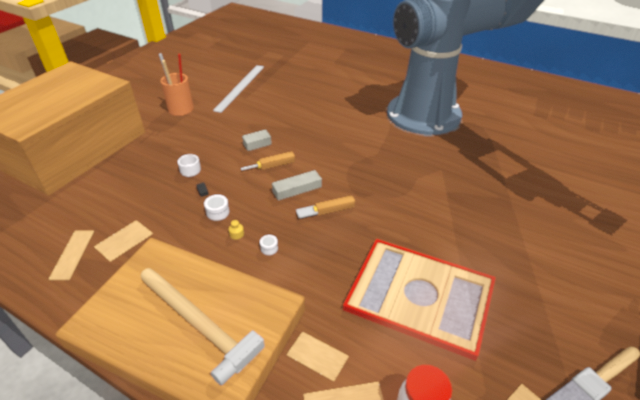

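The top view shows the box at about (220,175): from left to right the wide, round and long recesses. The whole stone is at (367,229), the knife at (329,218) and the wide tin at (411,167). The small tin is at (344,155), and the look-alikes are further right. The scene view agrees.

I'll start with the stone.

Emit:
step_arm([
  [0.03,-0.06,0,0,0,-1.1],
  [0.03,-0.06,-0.009,0,0,-1.1],
  [0.03,-0.06,-0.009,0,0,-1.1],
  [0.03,-0.06,-0.009,0,0,-1.1],
  [0.02,-0.06,-0.009,0,0,-1.1],
  [0.02,-0.06,-0.009,0,0,-1.1],
  [0.02,-0.06,-0.009,0,0,-1.1],
  [0.02,-0.06,-0.009,0,0,-1.1],
  [0.02,-0.06,-0.009,0,0,-1.1],
  [0.02,-0.06,-0.009,0,0,-1.1],
  [0.001,-0.06,-0.01,0,0,-1.1],
  [0,-0.06,-0.01,0,0,-1.2],
], jaw=0.07)

```text
time: 2.6
position: [0.451, -0.1121, 0.3069]
tool_rot: [0.293, 0.956, -0.0, 0.001]
ft_force: [0.8, 0.0, 0.4]
grip_width: 0.0701
grip_force: 0.0
```

Emit:
step_arm([
  [0,0,0,0,0,0],
  [0,0,0,0,0,0],
])

```text
time: 2.85
position: [0.4504, -0.1097, 0.307]
tool_rot: [0.293, 0.956, 0.0, -0.0]
ft_force: [0.8, 0.3, 0.5]
grip_width: 0.0701
grip_force: 0.0
```

```bash
cat >> h.py <<'E'
def st():
    o=get_obs(); y=R.from_quat(o['tool_rot']).as_matrix()
    print('t',round(o['time'],2),'pos',np.round(o['position'],4),'closing',round(np.degrees(np.arctan2(y[1,1],y[0,1])),1),'z',np.round(y[:,2],3),'w',round(o['grip_width'],4)); return o
def look(names,cam='wrist',fn=None):
    o=st() if cam=='wrist' else None; c=camera(cam)
    if fn: cv2.imwrite(f'pics/{fn}.png',c['pixels'])
    for n in names:
        for r in cut_out(n,cam)[:2]:
            p=cloud(c,r['region'],o)
            if len(p)<10: print(n,'few');continue
            zt=np.percentile(p[:,2],90); t=p[abs(p[:,2]-zt)<.006]
            q=cv2.minAreaRect((t[:,:2]*1000).astype(np.float32))
            print(n,round(r['confidence'],2),np.round(r['extent']),len(p),'zt',round(zt,3),'rect',np.round(q[0],1),np.round(q[1],1),round(q[2],1))
E
python3 -c "
from h import *
look(['stone','knife','awl','half_stone'],fn='w1')"
```

```text
t 2.85 pos [ 0.4504 -0.1097  0.307 ] closing 55.9 z [-0.001  0.001 -1.   ] w 0.0701
stone 0.69 [303. 213.  37. 100.] 3611 zt 0.027 rect [ 456.6 -133.5] [ 36.1 100.2] 55.8
knife 0.82 [401. 181.  47. 110.] 2708 zt 0.023 rect [476.6 -29.6] [20.7 93.4] 48.2
awl 0.56 [198. 222.  31.  80.] 1781 zt 0.023 rect [ 404.  -228.3] [20.  84.2] 53.4
half_stone 0.66 [ 99. 224.  56.  40.] 1752 zt 0.027 rect [ 350.7 -315.7] [37.1 40.1] 56.4
```

View pics/w1.png

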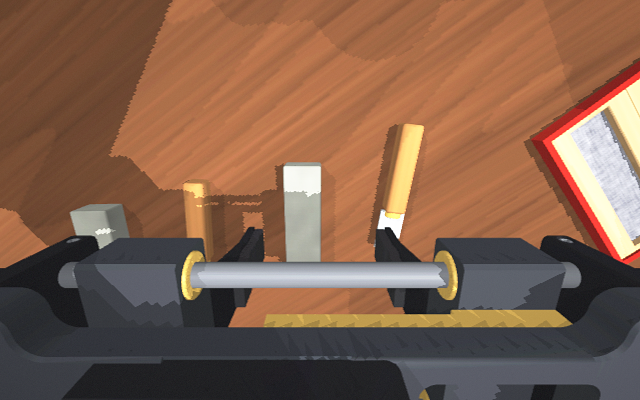

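The wrist view shows the stone at (303,213) between the open fingers, with the knife on the right at (401,181) and the awl and half stone to the left. The positions agree with the earlier ones, so I'll go down and grip.

Emit:
step_arm([
  [0.006,-0.013,-0.02,0,0,0],
  [0.0055,-0.013,-0.024,0,0,0],
  [0,0,-0.03,0,0,0],
  [0,0,-0.025,0,0,0],
  [0,0,-0.015,0,0,0],
  [0,0,0,0,0,0],
])

```text
time: 3.85
position: [0.4621, -0.1351, 0.1924]
tool_rot: [0.292, 0.956, 0.0, -0.001]
ft_force: [0.2, 0.3, 0.6]
grip_width: 0.0698
grip_force: 0.0
```

Emit:
step_arm([
  [0,0,0,0,0,0],
  [0,0,0,0,0,0],
  [0,0,0,0,0,0],
  [0,0,0,0,0,0],
  [0,0,0,0,0,0],
  [0,0,0,0,0,0],
], jaw=0, squeeze=30)

```text
time: 4.6
position: [0.4622, -0.1359, 0.1934]
tool_rot: [0.293, 0.956, -0.0, 0.0]
ft_force: [-0.5, -0.5, 4.3]
grip_width: 0.036
grip_force: 30.0
```

Emit:
step_arm([
  [0,0,0.03,0,0,0],
  [0,0,0.05,0,0,0],
  [0.013,0.043,0,0,0,4],
  [0.013,0.043,0,0,0,4],
  [0.013,0.043,0,0,0,4],
  [0.013,0.043,0,0,0,4],
  [0.013,0.043,0,0,0,4],
  [0.013,0.043,0,0,0,4],
  [0.013,0.043,0,0,0,4],
  [0.013,0.043,0,0,0,4],
  [0.013,0.043,0,0,0,4],
  [0.014,0.043,0,0,0,3.6],
])

```text
time: 6.1
position: [0.5927, 0.2956, 0.2717]
tool_rot: [-0.05, 0.999, -0.0, -0.001]
ft_force: [1.5, 0.1, -2.9]
grip_width: 0.0356
grip_force: 30.0
```

Emit:
step_arm([
  [0,0,0,0,0,0],
  [0,0,0,0,0,0],
  [0,0,0,0,0,0],
])

```text
time: 6.48
position: [0.5926, 0.293, 0.2723]
tool_rot: [-0.048, 0.999, -0.0, -0.001]
ft_force: [-0.1, -0.3, -3.1]
grip_width: 0.0358
grip_force: 30.0
```

```bash
python3 -c "
from h import *
look(['stone','wide_insert','round_insert','long_insert'],fn='w2')
look(['stone'],'top');look(['stone','wide_insert'],'scene')"
```

```text
t 6.47 pos [0.5926 0.293  0.2723] closing 95.5 z [-0.002 -0.001 -1.   ] w 0.0358
stone 0.71 [319. 233.  68. 161.] 8333 zt 0.106 rect [585.2 292.1] [98.6 35.9] 5.8
wide_insert 0.82 [323. 171.  94. 117.] 4949 zt 0.015 rect [562.9 293.3] [102.7  75.2] 6.2
round_insert 0.9 [237. 186.  96. 148.] 11025 zt 0.015 rect [584.8 220.5] [131.8  74.5] 5.9
round_insert 0.52 [324. 172.  89. 119.] 5088 zt 0.015 rect [563.3 293.3] [104.1  75.5] 5.9
long_insert 0.65 [322. 171.  88. 117.] 4957 zt 0.015 rect [563.2 293.7] [104.1  74.6] 5.9
long_insert 0.59 [148. 187. 103. 150.] 11424 zt 0.015 rect [594.5 146.2] [135.4  76. ] 5.9
stone 0.55 [180. 185.  21.  20.] 349 zt 0.107 rect [557.7 288.5] [40.  35.3] 3.4
stone 0.89 [469. 278.  35.  59.] 1228 zt 0.107 rect [594.1 291.3] [111.   35.8] 5.5
wide_insert 0.7 [459. 308.  58.  83.] 2288 zt 0.015 rect [594.4 293.8] [168.1  75.6] 6.5
```

View pics/w2.png

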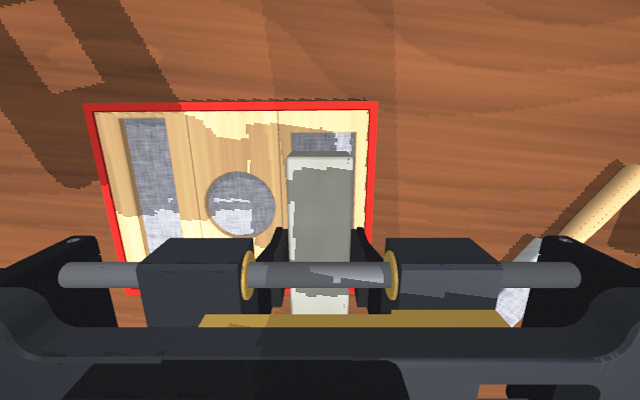

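The wrist view shows the stone in the gripper at (319,230), lined up with the wide recess below it. It needs about 2.5 mm in y, then straight down.

Emit:
step_arm([
  [0,0.0025,-0.02,0,0,0],
  [0,0,-0.025,0,0,0],
  [0,0,-0.015,0,0,0],
  [0,0,-0.008,0,0,0],
  [0,0,-0.004,0,0,0],
  [0,0,-0.001,0,0,0],
  [0,0,0,0,0,0],
])

```text
time: 7.85
position: [0.5934, 0.2968, 0.2006]
tool_rot: [-0.049, 0.999, 0.0, 0.001]
ft_force: [-1.4, -0.1, -1.8]
grip_width: 0.0357
grip_force: 30.0
```

Emit:
step_arm([
  [0,0,-0.001,0,0,0],
  [0,0,-0.001,0,0,0],
  [0,0,0,0,0,0],
])

```text
time: 8.22
position: [0.5934, 0.2968, 0.1994]
tool_rot: [-0.049, 0.999, 0.0, 0.001]
ft_force: [-1.1, -0.8, 6.3]
grip_width: 0.036
grip_force: 30.0
```

Emit:
step_arm([
  [0,0,0,0,0,0],
  [0,0,0,0,0,0],
  [0,0,0,0,0,0],
  [0,0,0,0,0,0],
  [0,0,0.02,0,0,0],
  [0,0,0.03,0,0,0],
  [0,0,0.03,0,0,0],
], jaw=0.047)

```text
time: 9.1
position: [0.5933, 0.2968, 0.2801]
tool_rot: [-0.049, 0.999, 0.0, 0.001]
ft_force: [1.1, 0.9, 0.6]
grip_width: 0.047
grip_force: 0.0
```

Emit:
step_arm([
  [-0.011,-0.033,0,0,0,-4.65],
  [-0.011,-0.033,0,0,0,-4.65],
  [-0.011,-0.033,0,0,0,-4.65],
  [-0.011,-0.033,0,0,0,-4.65],
  [-0.011,-0.033,0,0,0,-4.65],
  [-0.011,-0.033,0,0,0,-4.65],
  [-0.011,-0.033,0,0,0,-4.65],
  [-0.011,-0.033,0,0,0,-4.65],
  [-0.011,-0.033,0,0,0,-4.65],
  [-0.013,-0.033,0,0,0,-4.65],
  [0,0,0,0,0,0],
  [0,0,0,0,0,0],
], jaw=0.05)

```text
time: 10.6
position: [0.4815, -0.0332, 0.2788]
tool_rot: [0.35, 0.937, 0.0, 0.001]
ft_force: [-0.5, 0.6, 0.2]
grip_width: 0.0501
grip_force: 0.0
```

```bash
python3 -c "
from h import *
look(['knife'])
look(['stone','wide_insert','knife'],'top');look(['stone','wide_insert'],'scene',fn='s3')"
```

```text
t 10.6 pos [ 0.4815 -0.0332  0.2788] closing 49.1 z [ 0.002 -0.    -1.   ] w 0.0501
knife 0.74 [318. 203.  24. 116.] 2713 zt 0.023 rect [477.3 -29.3] [19.4 93.9] 48.6
stone 0.82 [189. 176.  19.  46.] 771 zt 0.034 rect [592.3 296. ] [107.7  37.1] 5.5
stone 0.17 [190. 181.  36.  66.] 1207 zt 0.016 rect [595.1 295.7] [167.5  76.6] 6.6
wide_insert 0.66 [190. 179.  35.  67.] 1221 zt 0.016 rect [593.6 296.2] [165.1  76.2] 6.0
stone 0.66 [461. 303.  38.  60.] 1282 zt 0.033 rect [593.5 293.9] [112.1  36. ] 5.7
wide_insert 0.72 [461. 309.  60.  81.] 1880 zt 0.015 rect [592.7 294.4] [163.9  74.2] 6.3
```

View pics/s3.png

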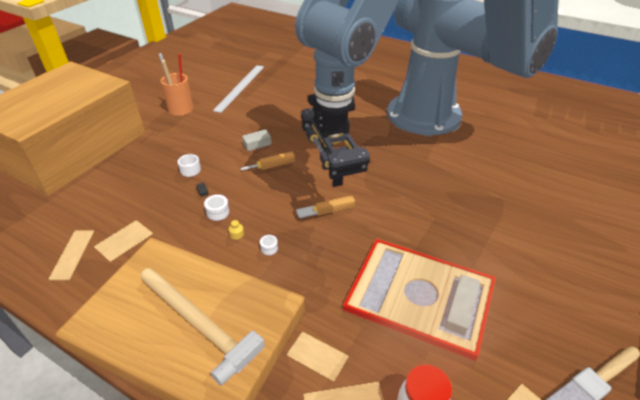

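The scene view shows the stone flat in the wide recess at (463,305). The gripper is over the knife, so I'll go down and grip it.

Emit:
step_arm([
  [0,0,-0.03,0,0,0],
  [0,0,-0.03,0,0,0],
  [0,0,-0.018,0,0,0],
  [0,0,-0.008,0,0,0],
  [0,0,0,0,0,0],
  [0,0,0,0,0,0],
])

```text
time: 11.8
position: [0.4814, -0.0333, 0.1926]
tool_rot: [0.35, 0.937, 0.0, 0.001]
ft_force: [-0.4, -0.5, -0.3]
grip_width: 0.0499
grip_force: 0.0
```

Emit:
step_arm([
  [0,0,0,0,0,0],
  [0,0,0,0,0,0],
  [0,0,0,0,0,0],
  [0,0,0,0,0,0],
  [0,0,0,0,0,0],
  [0,0,0.03,0,0,0],
  [0,0,0.05,0,0,0],
  [0,0,0,0,0,0],
  [0,0,0,0,0,0],
], jaw=0, squeeze=25)

```text
time: 12.92
position: [0.4808, -0.0332, 0.2717]
tool_rot: [0.35, 0.937, -0.0, -0.0]
ft_force: [0.2, -0.4, -0.9]
grip_width: 0.0196
grip_force: 25.0
```

```bash
python3 -c "
from h import *
look(['knife'])
look(['knife','long_insert'],'top');look(['knife','long_insert'],'scene')"
```

```text
t 12.93 pos [ 0.4808 -0.0332  0.2717] closing 49.1 z [-0.001  0.    -1.   ] w 0.0196
knife 0.84 [319. 236.  38. 150.] 4490 zt 0.103 rect [476.8 -29.2] [20.  94.7] 49.2
long_insert 0.95 [249. 169.  32.  65.] 1927 zt 0.016 rect [610.  147.4] [165.9  75.8] 6.8
knife 0.83 [324. 181.  58.  17.] 337 zt 0.1 rect [501.4 -51.3] [20.9 30.3] 49.4
knife 0.26 [270. 161.  54.  22.] 445 zt 0.023 rect [ 410.  -233.2] [23.2 92.4] 53.6
long_insert 0.92 [382. 282.  63.  72.] 2691 zt 0.015 rect [608.4 145.1] [164.4  74.6] 5.8
long_insert 0.63 [255. 140.  28.  16.] 405 zt 0.028 rect [ 363.2 -325.1] [39.7 66.6] 56.1
```

Emit:
step_arm([
  [0.012,0.02,0,0,0,5.2],
  [0.012,0.02,0,0,0,5.2],
  [0.012,0.02,0,0,0,5.2],
  [0.012,0.02,0,0,0,5.2],
  [0.012,0.02,0,0,0,5.2],
  [0.012,0.02,0,0,0,5.2],
  [0.012,0.02,0,0,0,5.2],
  [0.012,0.02,0,0,0,5.2],
  [0.0125,0.018,0,0,0,5],
  [0,0,0,0,0,0],
  [0,0,0,0,0,0],
  [0,0,0,0,0,0],
])

```text
time: 14.82
position: [0.5891, 0.1439, 0.2718]
tool_rot: [-0.049, 0.999, -0.0, -0.001]
ft_force: [0.9, -0.6, -0.4]
grip_width: 0.0198
grip_force: 25.0
```

```bash
python3 -c "
from h import *
look(['knife','long_insert'],fn='w4')
look(['knife','long_insert'],'top');look(['knife','long_insert'],'scene',fn='s4')"
```

```text
t 14.82 pos [0.5891 0.1439 0.2718] closing 95.6 z [-0.001 -0.    -1.   ] w 0.0198
knife 0.82 [320. 235.  38. 152.] 4499 zt 0.103 rect [582.9 143.3] [93.9 20. ] 5.7
knife 0.68 [497. 227.  74. 122.] 5502 zt 0.033 rect [591.9 296.1] [109.6  37.2] 5.5
long_insert 0.93 [322. 217.  87. 172.] 5888 zt 0.015 rect [606.1 149. ] [162.3  75.4] 6.8
long_insert 0.49 [497. 217. 104. 172.] 5765 zt 0.015 rect [592.5 296.3] [166.   77.1] 5.7
knife 0.42 [247. 188.  14.  18.] 138 zt 0.104 rect [552.9 140.1] [29.7 20.1] 4.7
long_insert 0.92 [254. 170.  30.  65.] 509 zt 0.016 rect [601.6 120.6] [ 63.4 171.4] 74.4
long_insert 0.39 [410. 168.  21.  17.] 321 zt 0.033 rect [ 615.5 -245.1] [41.3 45.6] 44.2
knife 0.58 [379. 250.  31.  49.] 600 zt 0.102 rect [593.8 141.5] [77.4 20.3] 7.0
long_insert 0.57 [380. 284.  67.  70.] 2368 zt 0.015 rect [609.8 146.6] [165.4  78.9] 5.4
```

View pics/s4.png

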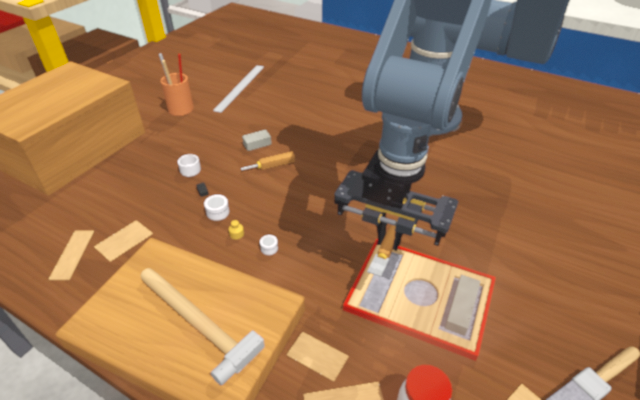

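The scene view shows the knife level in the gripper at (382,250), just over the long recess. It needs about 2.7 mm more in y before lowering.

Emit:
step_arm([
  [0.001,0.0027,-0.02,0,0,0],
  [0,0,-0.025,0,0,0],
  [0,0,-0.015,0,0,0],
  [0,0,-0.008,0,0,0],
  [0,0,-0.004,0,0,0],
  [0,0,-0.002,0,0,0],
  [0,0,0,0,0,0],
])

```text
time: 16.15
position: [0.5909, 0.1474, 0.1985]
tool_rot: [-0.049, 0.999, 0.0, 0.001]
ft_force: [0.1, 0.4, -1.1]
grip_width: 0.0196
grip_force: 25.0
```

Emit:
step_arm([
  [0,0,-0.001,0,0,0],
  [0,0,0,0,0,0],
])

```text
time: 16.4
position: [0.5909, 0.1474, 0.1981]
tool_rot: [-0.049, 0.999, -0.0, 0.001]
ft_force: [-0.4, 0.0, 5.5]
grip_width: 0.0201
grip_force: 25.0
```

Emit:
step_arm([
  [0,0,0,0,0,0],
  [0,0,0,0,0,0],
  [0,0,0,0,0,0],
  [0,0,0,0,0,0],
  [0,0,0.02,0,0,0],
  [0,0,0.03,0,0,0],
  [0,0,0.06,0,0,0],
], jaw=0.032)

```text
time: 17.27
position: [0.5899, 0.1473, 0.3072]
tool_rot: [-0.049, 0.999, -0.0, -0.002]
ft_force: [0.2, 0.2, 0.4]
grip_width: 0.032
grip_force: 0.0
```

Emit:
step_arm([
  [0.003,-0.04,0,0,0,0],
  [0.003,-0.04,0,0,0,0],
  [0.003,-0.04,0,0,0,0],
  [0.003,-0.04,0,0,0,0],
  [0.003,-0.04,0,0,0,0],
  [0.003,-0.04,0,0,0,0],
  [0.003,-0.04,0,0,0,0],
  [0.003,-0.04,0,0,0,0],
  [0.002,-0.04,0,0,0,0],
  [0.001,-0.033,0,0,0,0],
  [0,0,0,0,0,0],
  [0,0,0,0,0,0],
], jaw=0.065)

```text
time: 18.77
position: [0.6174, -0.245, 0.3077]
tool_rot: [-0.049, 0.999, 0.0, 0.0]
ft_force: [-0.8, 0.4, 0.2]
grip_width: 0.0652
grip_force: 0.0
```

```bash
python3 -c "
from h import *
look(['wide_tin','open_tin','small_tin'],fn='w5')
look(['knife','long_insert','wide_tin'],'top',fn='t5');look(['knife','long_insert'],'scene',fn='s5')
a=cv2.imread('pics/w5.png');b=cv2.imread('pics/s5.png')[220:380,320:520]
cv2.imwrite('pics/m5.png',np.vstack([cv2.resize(a,(640,400))[:340],np.hstack([cv2.resize(b,(320,256)),cv2.resize(cv2.imread('pics/t5.png')[125:225,150:275],(320,256))])]))"
```

```text
t 18.77 pos [ 0.6174 -0.245   0.3077] closing 95.7 z [-0.     0.001 -1.   ] w 0.0652
wide_tin 0.84 [322. 193.  49.  54.] 2089 zt 0.032 rect [ 615.2 -245.5] [47.3 47.3] 30.1
open_tin 0.94 [156.  86.  70.  53.] 3231 zt 0.03 rect [ 532.8 -400.4] [47.  47.4] 35.5
small_tin 0.89 [467. 227.  42.  24.] 713 zt 0.024 rect [637.5 -87.5] [17.5 33.2] 8.8
knife 0.95 [384. 277.  35.  54.] 654 zt 0.029 rect [586.9 144.7] [90.4 19.1] 5.8
long_insert 0.63 [381. 281.  63.  74.] 1890 zt 0.015 rect [608.2 145.6] [164.3  74. ] 6.4
```

View pics/m5.png

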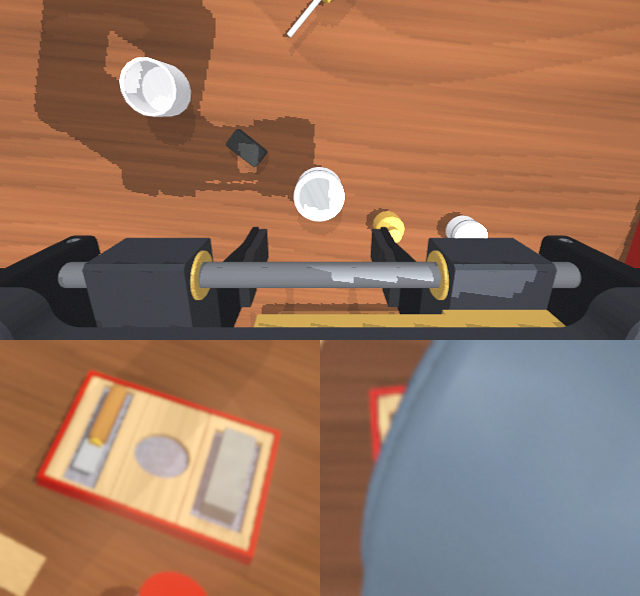

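The top of the picture shows the wide tin with its lid on, between the fingers at (320,193), and the open tin hollow at (155,87). The inset shows the knife and stone flat in their recesses. Next I'll grip the wide tin.

Emit:
step_arm([
  [-0.001,0,-0.03,0,0,0],
  [0,0,-0.035,0,0,0],
  [0,0,-0.03,0,0,0],
  [0,0,-0.015,0,0,0],
  [0,0,-0.0045,0,0,0],
  [0,0,0,0,0,0],
], jaw=0.06)

```text
time: 20.08
position: [0.617, -0.2458, 0.1931]
tool_rot: [-0.049, 0.999, -0.0, 0.001]
ft_force: [-0.4, -0.8, 1.1]
grip_width: 0.06
grip_force: 0.0
```

Emit:
step_arm([
  [0,0,0,0,0,0],
  [0,0,0,0,0,0],
  [0,0,0,0,0,0],
  [0,0,0,0,0,0],
  [0,0,0.03,0,0,0],
  [0,0,0.05,0,0,0],
  [0,0,0,0,0,0],
], jaw=0, squeeze=20)

```text
time: 20.95
position: [0.618, -0.2464, 0.2765]
tool_rot: [-0.05, 0.999, -0.003, 0.004]
ft_force: [-0.3, -0.1, -0.9]
grip_width: 0.0476
grip_force: 20.0
```

Emit:
step_arm([
  [-0.0016,0.042,0,0,0,0],
  [-0.0016,0.042,0,0,0,0],
  [-0.0016,0.042,0,0,0,0],
  [-0.0016,0.042,0,0,0,0],
  [-0.0016,0.042,0,0,0,0],
  [-0.0016,0.042,0,0,0,0],
  [-0.0016,0.042,0,0,0,0],
  [-0.0016,0.042,0,0,0,0],
  [-0.0016,0.042,0,0,0,0],
  [-0.0016,0.042,0,0,0,0],
  [0,0.047,0,0,0,0],
  [0,0,0,0,0,0],
])

```text
time: 22.45
position: [0.5994, 0.2246, 0.2708]
tool_rot: [-0.052, 0.999, 0.0, -0.001]
ft_force: [0.4, -1.1, -1.2]
grip_width: 0.0481
grip_force: 20.0
```

Emit:
step_arm([
  [0,0,0,0,0,0],
  [0,0,0,0,0,0],
])

```text
time: 22.7
position: [0.6006, 0.2202, 0.2718]
tool_rot: [-0.049, 0.999, -0.0, -0.001]
ft_force: [0.2, -0.9, -1.2]
grip_width: 0.0475
grip_force: 20.0
```

```bash
python3 -c "
from h import *
look(['wide_tin','round_insert'])
look(['wide_tin','round_insert'],'top');look(['wide_tin','round_insert'],'scene')"
```

```text
t 22.7 pos [0.6006 0.2202 0.2718] closing 95.6 z [-0.001 -0.001 -1.   ] w 0.0475
wide_tin 0.87 [323. 232.  84.  66.] 4229 zt 0.11 rect [589.  218.9] [29.3 47. ] 5.7
round_insert 0.6 [323. 171.  86. 120.] 8402 zt 0.015 rect [570.9 219.4] [103.2  73.8] 6.0
wide_tin 0.48 [212. 177.  13.   3.] 46 zt 0.111 rect [579.3 218.5] [21.2  6.2] 88.6
round_insert 0.61 [224. 189.  34.  36.] 932 zt 0.016 rect [562.1 216.6] [84.1 76.4] 10.9
wide_tin 0.66 [427. 263.  35.  34.] 830 zt 0.11 rect [600.7 217. ] [49.1 48.7] 12.8
```

Emit:
step_arm([
  [0.001,0.0025,-0.02,0,0,0],
  [0,0,-0.025,0,0,0],
  [0,0,-0.015,0,0,0],
  [0,0,-0.008,0,0,0],
  [0,0,-0.004,0,0,0],
  [0,0,-0.001,0,0,0],
  [0,0,0,0,0,0],
])

```text
time: 24.02
position: [0.6019, 0.224, 0.2001]
tool_rot: [-0.049, 0.999, 0.0, 0.001]
ft_force: [-0.8, 0.0, -0.7]
grip_width: 0.0475
grip_force: 20.0
```

Emit:
step_arm([
  [0,0,-0.001,0,0,0],
  [0,0,0,0,0,0],
])

```text
time: 24.28
position: [0.602, 0.224, 0.1996]
tool_rot: [-0.049, 0.999, 0.0, 0.001]
ft_force: [-1.2, 0.1, 4.0]
grip_width: 0.0473
grip_force: 20.0
```

Emit:
step_arm([
  [0,0,0,0,0,0],
  [0,0,0,0,0,0],
  [0,0,0,0,0,0],
  [0,0,0,0,0,0],
  [0,0,0.02,0,0,0],
  [0,0,0.03,0,0,0],
  [0,0,0.06,0,0,0],
], jaw=0.06)

```text
time: 25.15
position: [0.6009, 0.2237, 0.3084]
tool_rot: [-0.049, 0.999, -0.0, -0.002]
ft_force: [0.3, 0.1, 1.2]
grip_width: 0.0602
grip_force: 0.0
```

Emit:
step_arm([
  [0.0045,-0.0315,0,0,0,0],
  [0.0045,-0.031,0,0,0,0],
  [0.0045,-0.031,0,0,0,0],
  [0.0045,-0.031,0,0,0,0],
  [0.0045,-0.031,0,0,0,0],
  [0.0045,-0.031,0,0,0,0],
  [0.0045,-0.031,0,0,0,0],
  [0.0045,-0.031,0,0,0,0],
  [0.0045,-0.031,0,0,0,0],
  [0.0045,-0.031,0,0,0,0],
  [0,0,0,0,0,0],
  [0,0,0,0,0,0],
])

```text
time: 26.65
position: [0.6464, -0.0862, 0.3093]
tool_rot: [-0.049, 0.999, 0.0, 0.0]
ft_force: [-0.7, -0.5, -0.7]
grip_width: 0.0599
grip_force: 0.0
```

```bash
python3 -c "
from h import *
look(['small_tin'],fn='w6')
look(['wide_tin','round_insert'],'top');look(['wide_tin','round_insert','small_tin'],'scene')"
```

```text
t 26.65 pos [ 0.6464 -0.0862  0.3093] closing 95.7 z [ 0.  0. -1.] w 0.0599
small_tin 0.78 [320. 194.  35.  36.] 963 zt 0.024 rect [645.2 -85.7] [32.2 31.8] 5.9
small_tin 0.25 [ 9. 42. 18. 45.] 640 zt 0.013 rect [ 536.9 -380.9] [10.1 36.4] 77.7
wide_tin 0.73 [474. 201.  24.  18.] 409 zt 0.029 rect [ 534.1 -400.2] [46.4 46.3] 51.5
wide_tin 0.56 [219. 166.  16.   5.] 66 zt 0.039 rect [618.2 217.3] [36.2 12.2] 72.2
round_insert 0.59 [219. 156.  35.  28.] 702 zt 0.016 rect [647.1 226. ] [75.6 77. ] 1.2
wide_tin 0.65 [420. 290.  27.  32.] 641 zt 0.037 rect [603.7 222.1] [43.8 43.7] 7.8
round_insert 0.64 [421. 297.  63.  78.] 2302 zt 0.016 rect [601.3 219.2] [167.6  74.5] 6.0
small_tin 0.5 [268. 245.  16.  21.] 283 zt 0.024 rect [646.9 -88.5] [35.5 30.2] 34.8
```

View pics/w6.png

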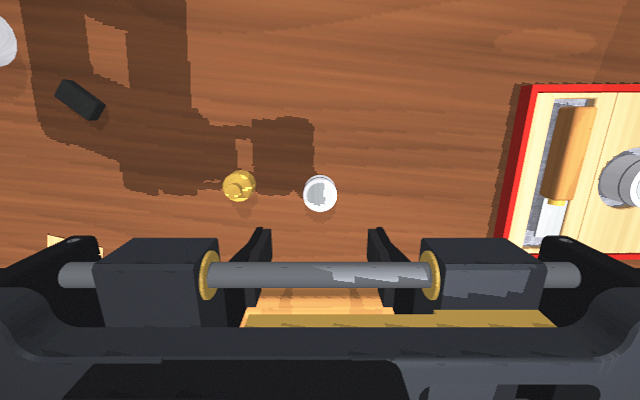

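The wrist view shows the small tin centred between the fingers at (320,194), with the brass pot clear of them at (239,187). I'll go down and grip.

Emit:
step_arm([
  [-0.0005,0,-0.035,0,0,0],
  [0,0,-0.035,0,0,0],
  [0,0,-0.03,0,0,0],
  [0,0,-0.015,0,0,0],
  [0,0,-0.005,0,0,0],
  [0,0,0,0,0,0],
], jaw=0.05)

```text
time: 27.85
position: [0.6465, -0.0867, 0.189]
tool_rot: [-0.049, 0.999, -0.0, 0.0]
ft_force: [-0.6, -0.2, -0.0]
grip_width: 0.0501
grip_force: 0.0
```

Emit:
step_arm([
  [0,0,0,0,0,0],
  [0,0,0,0,0,0],
  [0,0,0,0,0,0],
  [0,0,0,0,0,0],
  [0,0,0.03,0,0,0],
  [0,0,0.06,0,0,0],
  [0,0,0,0,0,0],
], jaw=0, squeeze=15)

```text
time: 28.72
position: [0.6481, -0.0871, 0.2835]
tool_rot: [-0.05, 0.999, -0.002, 0.005]
ft_force: [0.7, 0.7, -0.3]
grip_width: 0.0321
grip_force: 15.0
```

Emit:
step_arm([
  [-0.0045,0.031,0,0,0,0],
  [-0.0045,0.031,0,0,0,0],
  [-0.0045,0.031,0,0,0,0],
  [-0.0045,0.031,0,0,0,0],
  [-0.0045,0.031,0,0,0,0],
  [-0.0045,0.031,0,0,0,0],
  [-0.0045,0.031,0,0,0,0],
  [-0.0045,0.031,0,0,0,0],
  [-0.0045,0.031,0,0,0,0],
  [-0.003,0.031,0,0,0,0],
  [0,0,0,0,0,0],
  [0,0,0,0,0,0],
])

```text
time: 30.22
position: [0.6023, 0.223, 0.2776]
tool_rot: [-0.05, 0.999, -0.0, -0.001]
ft_force: [0.1, -0.4, -0.5]
grip_width: 0.0323
grip_force: 15.0
```

```bash
python3 -c "
from h import *
look(['small_tin','wide_tin','round_insert'],fn='w7')
look(['wide_tin','small_tin'],'scene',fn='s7')
a=cv2.imread('pics/w7.png')[80:300];b=cv2.imread('pics/s7.png')[180:340,300:540]
cv2.imwrite('pics/m7.png',np.vstack([a,cv2.resize(b,(640,380))[:380]]))"
```

```text
t 30.23 pos [0.6023 0.223  0.2776] closing 95.7 z [-0.002 -0.001 -1.   ] w 0.0323
small_tin 0.75 [320. 237.  55.  49.] 2288 zt 0.112 rect [595.8 222.1] [23.2 32. ] 6.0
wide_tin 0.65 [325. 199.  58.  52.] 2019 zt 0.038 rect [594.6 223.8] [36.3 47.1] 1.3
round_insert 0.6 [321. 169.  84. 123.] 7446 zt 0.015 rect [572.7 219.8] [108.2  75.4] 6.9
wide_tin 0.68 [422. 290.  31.  34.] 725 zt 0.037 rect [600.7 220.9] [49.8 46.2] 22.1
small_tin 0.95 [428. 260.  23.  21.] 375 zt 0.112 rect [603.9 219.6] [31.3 32.4] 76.5
small_tin 0.6 [462. 304.  36.  57.] 1307 zt 0.033 rect [594. 294.] [111.8  35.9] 5.6
```

View pics/m7.png

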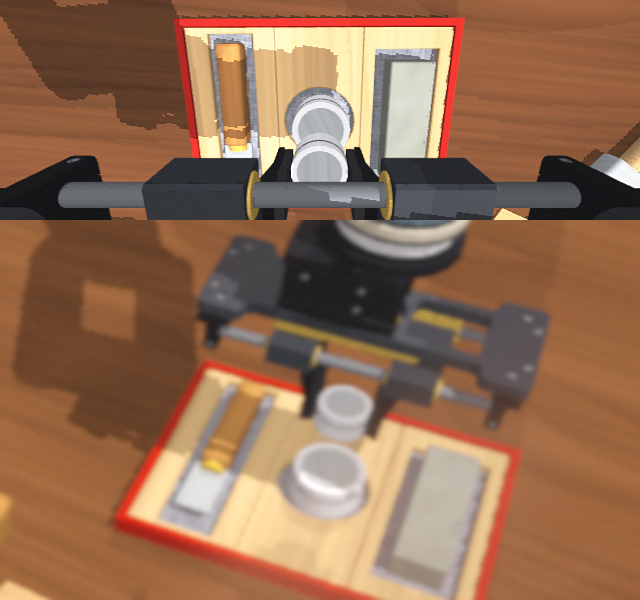

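The wide tin stands in the round recess, and the small tin is held almost exactly over it. I'll lower it.

Emit:
step_arm([
  [-0.0005,0.0012,-0.02,0,0,0],
  [0,0,-0.016,0,0,0],
  [0,0,-0.008,0,0,0],
  [0,0,-0.004,0,0,0],
  [0,0,-0.002,0,0,0],
  [0,0,0,0,0,0],
  [0,0,0,0,0,0],
])

```text
time: 31.45
position: [0.6023, 0.2247, 0.229]
tool_rot: [-0.049, 0.999, 0.0, 0.0]
ft_force: [-0.1, -0.8, -1.4]
grip_width: 0.0326
grip_force: 15.0
```

Emit:
step_arm([
  [0,0,-0.001,0,0,0],
  [0,0,0,0,0,0],
])

```text
time: 31.7
position: [0.6021, 0.2246, 0.2276]
tool_rot: [-0.049, 0.999, -0.0, 0.0]
ft_force: [-0.8, -0.7, 0.1]
grip_width: 0.0324
grip_force: 15.0
```

Emit:
step_arm([
  [0,0,-0.001,0,0,0],
  [0,0,0,0,0,0],
])

```text
time: 31.95
position: [0.6021, 0.2246, 0.2264]
tool_rot: [-0.049, 0.999, -0.0, -0.0]
ft_force: [0.1, -0.1, 0.1]
grip_width: 0.0325
grip_force: 15.0
```

Emit:
step_arm([
  [0,0,-0.001,0,0,0],
  [0,0,0,0,0,0],
])

```text
time: 32.2
position: [0.6022, 0.2246, 0.2254]
tool_rot: [-0.049, 0.999, -0.0, -0.0]
ft_force: [0.2, -0.4, -0.3]
grip_width: 0.0326
grip_force: 15.0
```

Emit:
step_arm([
  [0,0,-0.001,0,0,0],
  [0,0,0,0,0,0],
])

```text
time: 32.45
position: [0.6021, 0.2246, 0.2253]
tool_rot: [-0.05, 0.999, -0.0, 0.0]
ft_force: [-2.1, -0.5, 4.5]
grip_width: 0.0325
grip_force: 15.0
```

Contact. I'll release and retreat upward.

Emit:
step_arm([
  [0,0,0,0,0,0],
  [0,0,0,0,0,0],
  [0,0,0,0,0,0],
  [0,0,0,0,0,0],
  [0,0,0.02,0,0,0],
  [0,0,0.03,0,0,0],
  [0,0,0.06,0,0,0],
  [0,-0.04,0.02,0,0,0],
  [0,-0.06,0,0,0,0],
  [0,-0.06,0,0,0,0],
  [0,0,0,0,0,0],
  [0,0,0,0,0,0],
], jaw=0.046)

```text
time: 33.95
position: [0.6022, 0.0646, 0.3555]
tool_rot: [-0.049, 0.999, 0.0, 0.001]
ft_force: [-0.6, 1.2, 0.4]
grip_width: 0.0458
grip_force: 0.0
```

```bash
python3 -c "
from h import *
look(['half_stone','awl','open_tin'],'top')
look(['small_tin','wide_tin','round_insert','knife','long_insert','stone','wide_insert'],'scene',fn='s8')
cv2.imwrite('pics/m8.png',cv2.resize(cv2.imread('pics/s8.png')[200:360,320:520],(800,600)))"
```

```text
half_stone 0.93 [444. 268.  29.  32.] 518 zt 0.028 rect [ 363.  -323.3] [36.4 66. ] 57.1
awl 0.74 [474. 199.  21.  22.] 370 zt 0.03 rect [ 533.1 -400.2] [45.2 45.8] 9.0
awl 0.59 [409. 251.  30.  29.] 369 zt 0.024 rect [ 408.4 -231.7] [20.6 92.8] 53.2
open_tin 0.97 [474. 201.  18.  19.] 378 zt 0.03 rect [ 533.3 -399.5] [46.1 46.1] 0.4
small_tin 0.89 [425. 281.  19.  22.] 334 zt 0.059 rect [602.9 221.4] [32.6 29.9] 17.4
wide_tin 0.85 [423. 291.  26.  32.] 426 zt 0.037 rect [607.6 221.3] [36.5 47.1] 0.7
wide_tin 0.19 [382. 280.  61.  72.] 1973 zt 0.015 rect [608.7 145.8] [162.9  76.6] 5.9
round_insert 0.95 [419. 296.  67.  80.] 2244 zt 0.015 rect [600.1 219.6] [166.8  76.5] 7.0
knife 0.65 [382. 274.  34.  54.] 742 zt 0.029 rect [586.4 144.2] [94.2 20.3] 5.2
long_insert 0.82 [381. 282.  61.  73.] 2000 zt 0.015 rect [608.8 145.5] [167.8  75.3] 5.4
stone 0.68 [190. 166.  20.  18.] 372 zt 0.03 rect [ 534.2 -403.3] [49.6 45.5] 57.5
stone 0.61 [425. 281.  18.  20.] 326 zt 0.059 rect [602.7 222.4] [31.9 31.3] 9.9
wide_insert 0.57 [458. 308.  57.  86.] 1941 zt 0.015 rect [594.9 294.3] [166.1  74.5] 5.9
```

View pics/m8.png

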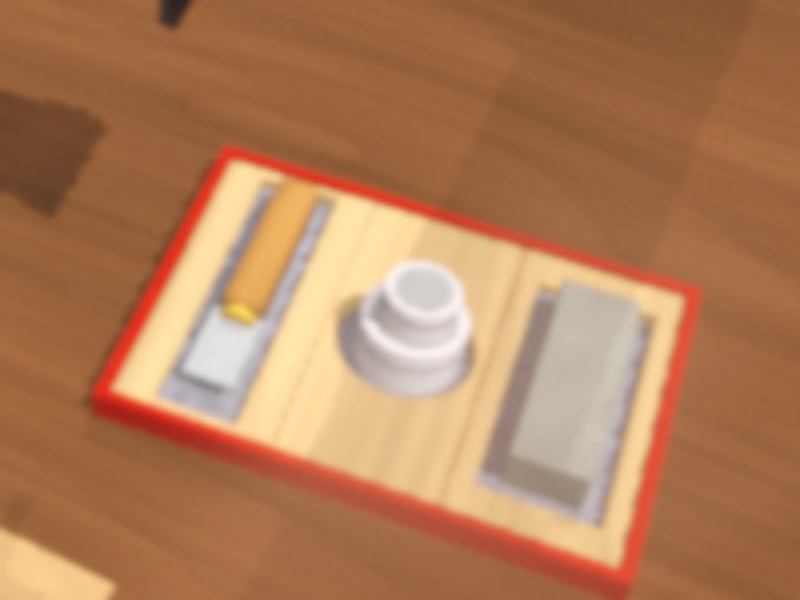

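The picture shows the knife flat at (250,290), the tins stacked upright at (420,320) and the stone flat in its recess at (570,380). The look-alikes have not moved.

```bash
python3 -c "
from h import *
print(hand_in())"
```

```text
the job is handed in; nothing more can be done
None
```

The kit is packed and handed in at about 34 s of the 109 s allowed: stone and knife flat in their recesses, the small tin stacked on the wide tin, and the look-alikes unmoved in the last images (`hand_in` returned no verdict).

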